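Restock the lit porcelain display

ROBOT

A 7-joint arm with a two-finger parallel gripper is mounted at the origin on the work surface. World frame = base frame: x ahead of the robot, y to its left, z up, the work surface at z = 0. Lengths are in m, angles in rad, forces in N, time in s.
With the tool pointing down it reaches from about 0.35 to 0.9 m from the base axis. Payload 7.2 kg.
Tool frame: the origin (TCP) lies on the centre line of the jaws, within the pads' length; the fingertips stand 14 mm ahead of it and the grasp point (between the pads) lies 5 mm behind it; z points along the fingers, x is the direction in which the jaws open and shut, and the axes are right-handed (so a half turn about z gives the same grasp; the last joint's range is limited). The gripper opens to 88 mm and grips with 3 to 60 N. Pads are 20 mm wide; open, the fingers measure 115 mm over their backs; the gripper's body (75 mm by 178 mm) begins 61 mm behind the grasp point.
Start: joints at [1.148, 0.411, -0.013, 1.596, 0.006, 1.134, -0.082], TCP at [0.217, -0.586, 0.237] pointing down, gripper open.
Joint ranges: [-2.95, 2.95], [-0.29, 1.99], [-1.47, 1.44], [0.14, 2.54], [-1.03, 4.17], [0.13, 1.85], [-2.86, 2.86]. Speed limits (rad/s): [2.39, 2.39, 3.01, 3.01, 3.14, 3.14, 3.14].

INTERFACE

Orientations are given as a unit quaternion [w, x, y, z].
In Python, from bench import bot gives the robot as it stands.
- The arm moves only by the tool step_arm, never from a script. Its argument "increments" is text: rows parted by semicolons, each of 4 numbers parted by spaces: the shift along the tool's x, y, z in mm, then the turn about the tool's z in units of 6 degrees (1.0 is 6 degrees). In form: dx dy dz yaw; .... A call has 1 to 10 rows; each row is the pose to reach, as a shift and turn from the pose measured when the call began, along the tool's axes at that moment; what a row does not reach only later rows make up. A row lasts 1/12 s, in which the tool goes at most 41.7 mm and 7.16 degrees, less where a joint would pass 70% of its speed; a pose out of reach is approached as far as the arm can. A call with a gripper value outside its range is refused whole. "fingers" is the gripper command: -1 is shut, 1 is fully open, values between are in proportion, set as the call begins (left out, the last holds). The fingers move at their own pace and stop on an object; "newtons" is the grip in N (left out, the last holds). Time passes only in rows, so rows that repeat a pose let the fingers close. It gives the time, the measured TCP pose, the force and the opening at its end, in the units of the state.
- bot.observe(): the state, without advancing time (a new reading comes with each control period).
- bot.camera(name): name is "scene" or "top" or "wrist"; returns a dict with "frame" (400x640x3 uint8, red, green, blue), "depth" (400x640 float32, m along the optical axis (not along the pixel's ray), 0 where there is no reading), "camera_matrix" (3x3 intrinsics, pixels), "rvec" (rotation vector, rad) and "tvec" (3), from world to camera coordinates, as OpenCV has them. Camera axes: x right, y down, z forward; pixel columns grow to the right and rows downward; lengths in m; the calibration is good to about 2 mm. A picture is of the moment at which its call begins.
- bot.close_job(): hands the job in, once; it reports no verdict.
The state is a dict: "time": time; "q": joint angles; "qd": joint speeds; "joint_efforts": joint torques, N m; "ee_pos": TCP position; "tool_rot": TCP orientation; "ft_force": force on the tool from outside, world axes, zero at the start; "torque": the same for the moment, N m; "finger_gap": finger opening in m.
Only numpy, scipy, OpenCV 4.12 (cv2) and the standard library are available. Lean on these libraries where they do the work, as an engineer would, in place of code of your own. Each camera call takes 0.05 s, during which the arm holds its last target. There are 200 camera calls.

TASK

Restock the shop's display: first pull the red dimmer lever all the way to its white off mark, then fold both flaps of the carton well back past upright and leave them so. Take every porcelain jar out of the carton and set it down gently and upright on the display board, each wholly on a felt disc of its own. When all are standing there, turn the lights up again by setting the lever to the green mark, and leave the other shop things where they are.

Things in the scene. Friction and masses are not known exactly. Their poses are not given: they have to be found in the camera images.
- dimmer (a joint): hinge of the dimmer lever, rad, 0 to 1.6; stays where it is left (friction about 0.2 N m, so under 2 N at the grip). 0 = leaning 0.8 rad towards the base's -x side (the robot's side), against its stop at the white off mark; 0.8 = upright; the green mark is at 1.15 (leaning 0.35 rad away from the robot); the red mark is full brightness at 1.6
- dimmer_grip (a point): centre of the lever's red grip, a barrel 30 mm in diameter lying along the hinge axis (the base's y), 36 mm between its flat ends, on a 12 mm steel rod; 125 mm from the pivot. Pinched by its flat ends it can turn freely between the fingers
- dimmer_pivot (a point): point on the lever's hinge axis, middle of the lever, 60 mm above the table; axes as dimmer_base
- dimmer_base: fixed grey dimmer unit, 170 (x) x 85 (y) x 50 mm; origin at the centre of its underside, x pointing roughly away from the robot. The lever swings in its x-z plane at y = 0: at joint value q the grip is at x = 125 sin(q - 0.8), z = 60 + 125 cos(q - 0.8) mm. A thin bent bar, radius 74 mm about the pivot at y = -33 mm, carries the white, green and red marks
- carton: fixed open cardboard carton, 278 (x) x 208 (y) x 115 mm tall, walls and floor 4 mm; origin at the centre of its underside. A flap is hinged along each of its two long rims (y = +104 left and y = -104 mm right, at height 118 mm); each flap is 70 mm wide, 274 mm long, 4 mm thick, and the two do not meet in the middle
- flap_left (a joint): hinge of the flap on the carton's +y rim, rad: 0 = closed flat over the carton, 1.57 = upright, 2.6 = folded outward to its stop; stiff, stays where it is left
- flap_left_tab (a point): middle of the free part of the orange pull tab on the left flap: the tab lies in the flap's plane, 30 mm wide along the carton's x, 6 mm thick, sticking out 39 mm beyond the flap's free edge; this point is 97 mm from the hinge line, at x = +60 mm in the carton's frame. Pinched by its two side edges (30 mm apart) it can turn freely between the fingers
- flap_right (a joint): hinge of the flap on the carton's -y rim, rad, same meaning as the left: 0 closed, 1.57 upright, 2.6 fully outward
- flap_right_tab (a point): middle of the free part of the orange pull tab on the right flap; as the left tab, but at x = -60 mm in the carton's frame
- board: fixed wooden display board, 250 x 250 x 22 mm; origin at the centre of its underside; four grey felt discs, 100 mm in diameter, on its top
- disc1 (a point): centre of a felt disc, on the board's top face; the four discs are 116 mm apart in a square
- disc2 (a point): centre of a felt disc, on the board's top face; the four discs are 116 mm apart in a square
- disc3 (a point): centre of a felt disc, on the board's top face; the four discs are 116 mm apart in a square
- disc4 (a point): centre of a felt disc, on the board's top face; the four discs are 116 mm apart in a square
- jar1: closed porcelain jar (white), about 0.35 kg, 78 mm in diameter, 100 mm tall with its lid finial; lid fixed on. Origin at the centre of its underside, z up. Foot 60 mm in diameter; the finial to grip is on the axis, 24 mm in diameter, from 64 to 100 mm above the origin. All jars are alike but for colour, and three or four of them are present, in the carton
- jar2: closed porcelain jar (pale green), about 0.35 kg, 78 mm in diameter, 100 mm tall with its lid finial; lid fixed on. Origin at the centre of its underside, z up. Foot 60 mm in diameter; the finial to grip is on the axis, 24 mm in diameter, from 64 to 100 mm above the origin. All jars are alike but for colour, and three or four of them are present, in the carton
- jar3: closed porcelain jar (blue), about 0.35 kg, 78 mm in diameter, 100 mm tall with its lid finial; lid fixed on. Origin at the centre of its underside, z up. Foot 60 mm in diameter; the finial to grip is on the axis, 24 mm in diameter, from 64 to 100 mm above the origin. All jars are alike but for colour, and three or four of them are present, in the carton
- jar4: closed porcelain jar (dark red), about 0.35 kg, 78 mm in diameter, 100 mm tall with its lid finial; lid fixed on. Origin at the centre of its underside, z up. Foot 60 mm in diameter; the finial to grip is on the axis, 24 mm in diameter, from 64 to 100 mm above the origin. All jars are alike but for colour, and three or four of them are present, in the carton
- tape_roll: yellow ring of tape, 84 mm across, 36 mm high, loose bystander; origin at the centre of its underside
- bowl: white bowl, 110 mm across, 50 mm high, loose bystander; origin under its centre
- cup: blue cup, 76 mm across, 60 mm high, loose bystander; origin under its centre
- polish: bottle, 56 mm across, 130 mm high, loose bystander; origin under its centre
- brush: brush 200 mm long lying on the table, loose bystander; origin under its middle

How it is judged:
By the outcome, as a careful person would: the job done as asked, in the order asked, and still so for the second after the job is handed in, with the robot touching nothing.
Of jar1, jar2, jar3, jar4 only 3 to 4 are there at a start; the rules pass over those that are not, and their reading is None.
At some moment in a run one of jar1, jar2, jar3, jar4 may be knocked a few centimetres aside while the robot is not near it.
It also fails if it takes over 210 s, if anything falls off the work surface, if the arm or the gripper's body presses on something with over 40 N, if the wrist force passes 120 N, or if a joint passes its speed limit or range.

## Working session

There is one attempt and no reset: what is moved stays moved. The work goes in short steps, Python scripts to look and compute and a tool call to move; the robot and the scene stay as the last step left them, time stands still between calls to the robot, and variables do not carry over. Pictures are saved under pics/ and viewed, about 12 in all and at most 16, crops included, and the job is handed in when it is done.

Besides the shell and the picture viewer there is one more tool, called in YAML: its name, and indented under it one key for each argument. step_arm: Moves the arm, as the interface text tells. Its arguments: {"type":"object","properties":{"increments":{"type":"string"},"fingers":{"type":"number"},"newtons":{"type":"number"}},"required":["increments"]}

```bash
ls; mkdir -p pics
cat > h.py <<'E'
import numpy as np, cv2
from bench import bot
from scipy.spatial.transform import Rotation as R
def cam(n):
    c=bot.camera(n); np.savez('last_%s.npz'%n,**c); return c
def save(c,name,crop=None,s=1):
    f=c['frame'][:,:,::-1]
    if crop: f=f[crop[1]:crop[3],crop[0]:crop[2]]
    cv2.imwrite('pics/'+name,cv2.resize(f,None,fx=s,fy=s,interpolation=cv2.INTER_CUBIC))
def cloud(c):
    K=c['camera_matrix'];d=c['depth'];Rm=cv2.Rodrigues(np.array(c['rvec'],float))[0]
    v,u=np.mgrid[:400,:640]
    p=np.stack([(u-K[0,2])/K[0,0]*d,(v-K[1,2])/K[1,1]*d,d],-1)
    w=(p-np.array(c['tvec']).ravel())@Rm
    w[d==0]=np.nan
    return w
def tool():
    s=bot.observe();w,x,y,z=s['tool_rot'];return np.array(s['ee_pos']),R.from_quat([x,y,z,w]),s
def to(p):
    "shift in tool axes mm to world point p"
    e,r,s=tool(); return np.round(r.inv().apply(np.array(p)-e)*1000,1)
E
python3 - <<'E'
from h import *
for n in('scene','top'):
    c=cam(n);save(c,n+'1.png')
    print(n,c['rvec'],c['tvec'],c['camera_matrix'][0,0])
e,r,s=tool();print(e,r.as_matrix().round(3),s['time'],s['finger_gap'])
E
```

```text
pics
scene [ 2.24543769  0.61211299 -0.29525327] [-0.47065295 -0.13527107  1.96516573] 511.0435451025981
top [ 2.14786021 -2.11281159  0.23609622] [-0.06894629  0.57064557  0.958445  ] 375.7843897037752
[ 0.21692197 -0.58568193  0.23591517] [[ 0.347 -0.938 -0.001]
 [-0.938 -0.347  0.001]
 [-0.001  0.    -1.   ]] 0.1 0.08802193591414408
```

View pics/scene1.png

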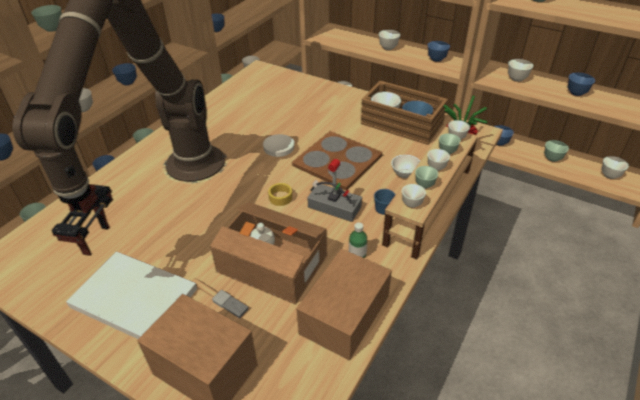

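View pics/top1.png

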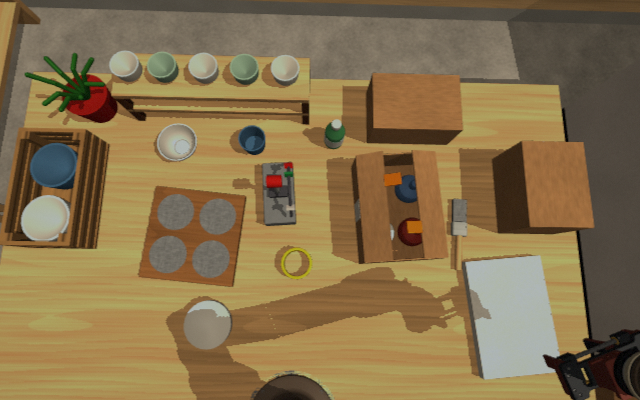

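Scene: the board is at top px (193,235), the dimmer at (280,193) with its red grip at (273,181), and the carton at (400,207) with tabs at (392,179) and (415,228). At least three jars are visible. Next I measure with the depth data.

Run:
```python
from h import *
T=dict(np.load('last_top.npz'));S=dict(np.load('last_scene.npz'))
hs={}
for n,c in(('top',T),('scene',S)):
    w=cloud(c);hsv=cv2.cvtColor(c['frame'],cv2.COLOR_RGB2HSV);H,Sa,V=[hsv[...,i].astype(int) for i in range(3)]
    def rep(name,m):
        m=m&np.isfinite(w[...,0])
        k,l,st,ce=cv2.connectedComponentsWithStats(m.astype(np.uint8))
        for i in range(1,k):
            if st[i,4]>=12:
                q=w[l==i]; print(n,name,'px',ce[i].round(),'n',st[i,4],'med',np.median(q,0).round(3),'lo',np.percentile(q,3,0).round(3),'hi',np.percentile(q,97,0).round(3))
    X=w
    work=(X[...,0]>.3)&(X[...,0]<.95)&(abs(X[...,1])<.5)
    rep('red',work&((H<5)|(H>174))&(Sa>170)&(V>90))
    rep('orange',work&(H>6)&(H<14)&(Sa>190)&(V>150))
    rep('green',work&(H>50)&(H<85)&(Sa>100)&(X[...,2]<.16))
    rep('blue',work&(H>98)&(H<125)&(Sa>90))
w=cloud(T)
print('px samples')
for u,v in[(176,211),(218,216),(168,254),(210,259),(150,188),(244,196),(140,277),(235,285),(359,155),(385,155),(415,152),(438,152),(363,261),(388,261),(408,260),(444,257),(358,200),(386,200),(420,200),(438,200),(264,165),(293,163),(296,222),(265,224),(297,263)]:
    print((u,v),w[v,u].round(3))
save(T,'carton_top.png',(240,140,460,275),3.6)
```

```text
top red px [288. 165.] n 37 med [0.645 0.021 0.117] lo [0.639 0.013 0.049] hi [0.659 0.031 0.123]
top red px [274. 181.] n 181 med [0.583 0.048 0.197] lo [0.571 0.032 0.183] hi [0.597 0.065 0.201]
top green px [334. 134.] n 218 med [ 0.741 -0.1    0.09 ] lo [ 0.729 -0.125  0.071] hi [ 0.763 -0.078  0.104]
top green px [288. 174.] n 41 med [0.615 0.018 0.137] lo [0.611 0.009 0.126] hi [0.626 0.028 0.14 ]
top blue px [252. 140.] n 558 med [0.747 0.131 0.023] lo [0.702 0.096 0.002] hi [0.769 0.159 0.061]
top blue px [406. 190.] n 398 med [ 0.595 -0.299  0.065] lo [ 0.571 -0.32   0.044] hi [ 0.633 -0.276  0.102]
scene red px [334. 165.] n 86 med [0.59  0.039 0.193] lo [0.576 0.03  0.177] hi [0.6   0.064 0.202]
scene green px [357. 239.] n 139 med [ 0.764 -0.119  0.089] lo [ 0.743 -0.129  0.069] hi [ 0.779 -0.104  0.104]
scene blue px [383. 199.] n 238 med [0.73  0.147 0.036] lo [0.709 0.091 0.009] hi [0.753 0.163 0.058]
px samples
(176, 211) [0.534 0.33  0.02 ]
(218, 216) [0.522 0.214 0.021]
(168, 254) [0.417 0.341 0.022]
(210, 259) [0.405 0.228 0.022]
(150, 188) [0.601 0.414 0.004]
(244, 196) [0.58  0.146 0.017]
(140, 277) [0.355 0.418 0.   ]
(235, 285) [ 0.337  0.161 -0.001]
(359, 155) [ 0.672 -0.162  0.126]
(385, 155) [ 0.679 -0.233  0.109]
(415, 152) [ 0.679 -0.304  0.139]
(438, 152) [ 0.727 -0.414 -0.001]
(363, 261) [ 0.403 -0.174  0.096]
(388, 261) [ 0.404 -0.234  0.114]
(408, 260) [ 0.408 -0.295  0.071]
(444, 257) [ 0.416 -0.374  0.116]
(358, 200) [ 0.558 -0.161  0.105]
(386, 200) [ 0.551 -0.225  0.147]
(420, 200) [ 0.554 -0.311  0.142]
(438, 200) [ 0.559 -0.364  0.121]
(264, 165) [0.662 0.09  0.05 ]
(293, 163) [0.684 0.013 0.   ]
(296, 222) [ 0.512  0.    -0.001]
(265, 224) [0.5   0.082 0.039]
(297, 263) [ 0.398 -0.006 -0.001]
```

View pics/carton_top.png

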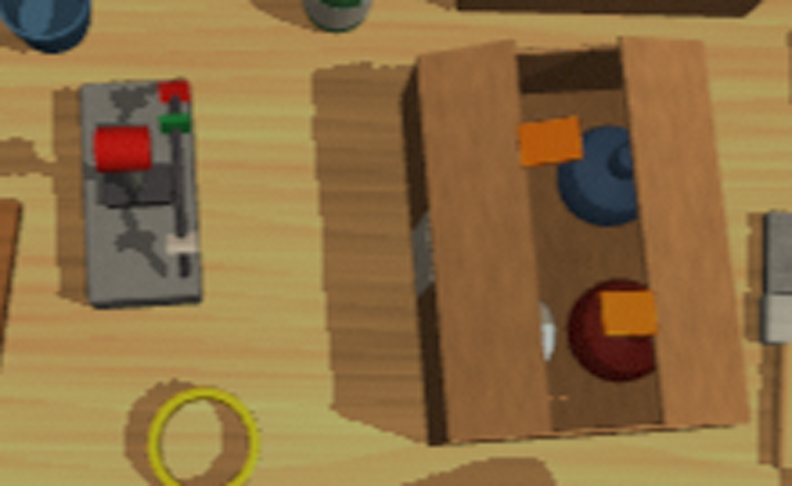

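The crop shows both flaps half closed, the lever near upright, and at least three jars (blue, dark red, white). Next I get exact flap tabs, hinge angles and yaw angles.

Run:
```python
from h import *
for n in('top','scene'):
    c=dict(np.load(f'last_{n}.npz'));w=cloud(c);hsv=cv2.cvtColor(c['frame'],cv2.COLOR_RGB2HSV);H,Sa,V=[hsv[...,i].astype(int) for i in range(3)]
    X,Y,Z=w[...,0],w[...,1],w[...,2]
    box=(X>.35)&(X<.75)&(Y>-.45)&(Y<-.1)
    m=box&(H>6)&(H<20)&(Sa>205)&(V>140)&(Z>.11)
    k,l,st,ce=cv2.connectedComponentsWithStats(m.astype(np.uint8))
    for i in range(1,k):
        if st[i,4]>=12:
            q=w[l==i];r=cv2.minAreaRect((q[:,:2]*1000).astype(np.float32));print(n,'orange',ce[i].round(),st[i,4],'mean',q.mean(0).round(4),'rect',np.round(r,1) if 0 else r)
    if n=='top':
        for nm,mm in(('L',box&(Z>.113)&(Y>-.245)&(Y<-.15)&(Sa<200)),('R',box&(Z>.113)&(Y<-.30)&(Sa<200))):
            q=w[mm&(X>.43)&(X<.65)]
            A=np.c_[q[:,:2],np.ones(len(q))];
            for _ in range(4):
                s=np.linalg.lstsq(A,q[:,2],rcond=None)[0];ok=abs(A@s-q[:,2])<.005;A,q=A[ok],q[ok]
            print(nm,len(q),'grad',s[:2].round(3),'ang',np.arctan(np.hypot(*s[:2])).round(3),'dir yaw',np.degrees(np.arctan2(s[1],s[0])).round(1),'z=.118 at y for x=.55',((.118-s[2]-.55*s[0])/s[1]).round(3))
            r=cv2.minAreaRect((q[:,:2]*1000).astype(np.float32));print(r)
        m=(X>.45)&(X<.72)&(Y>-.03)&(Y<.13)&(Z>.042)&(Z<.056)
        r=cv2.minAreaRect((w[m][:,:2]*1000).astype(np.float32));print('dimmer',r,m.sum())
        m=(X>.3)&(X<.65)&(Y>.1)&(Y<.45)&(Z>.015)&(Z<.03)
        r=cv2.minAreaRect((w[m][:,:2]*1000).astype(np.float32));print('board',r,m.sum())
        m=(X>.3)&(X<.65)&(Y>.1)&(Y<.45)&(Z>.015)&(Z<.03)&(Sa<70)
        k,l,st,ce=cv2.connectedComponentsWithStats(m.astype(np.uint8))
        for i in range(1,k):
            if st[i,4]>=300: q=w[l==i];print('disc',ce[i].round(),st[i,4],q.mean(0).round(4),cv2.minEnclosingCircle((q[:,:2]*1000).astype(np.float32)))
```

```text
top orange [392. 179.] 189 mean [ 0.6031 -0.2398  0.1558] rect ((603.1480102539062, -240.32533264160156), (29.767864227294922, 38.004638671875), 3.9767041206359863)
top orange [414. 226.] 175 mean [ 0.4866 -0.2924  0.1478] rect ((486.61090087890625, -293.1850891113281), (27.283004760742188, 41.061668395996094), 3.2608461380004883)
L 2432 grad [ 0.033 -0.416] ang 0.396 dir yaw -85.5 z=.118 at y for x=.55 -0.156
((541.1388549804688, -201.24261474609375), (223.764404296875, 78.18888854980469), 4.181914329528809)
R 2049 grad [-0.023  0.316] ang 0.307 dir yaw 94.2 z=.118 at y for x=.55 -0.379
((539.6412353515625, -338.29925537109375), (224.2721405029297, 69.2819595336914), 4.092253684997559)
dimmer ((610.6204833984375, 55.245460510253906), (225.77777099609375, 102.50850677490234), 12.363779067993164) 1253
board ((469.989990234375, 280.091796875), (250.936279296875, 250.37692260742188), 84.66294860839844) 8483
disc [175. 212.] 995 [0.5321 0.3313 0.0223] ((532.7901000976562, 331.6985168457031), 49.49106216430664)
disc [217. 216.] 984 [0.5213 0.216  0.0224] ((521.6629028320312, 215.6988067626953), 49.35219955444336)
disc [167. 254.] 1058 [0.4167 0.3418 0.0223] ((416.7472839355469, 341.8895263671875), 49.36457061767578)
disc [210. 259.] 1057 [0.4059 0.2265 0.0224] ((406.1231384277344, 226.8746795654297), 49.54056167602539)
```

Carton: centre ≈ (0.545, -0.267), yaw 4.1°, flap angles ≈ 0.40 and 0.31. Discs are clean, at z = 0.022. Grip centre ≈ (0.585, 0.0485, 0.185), dimmer yaw ≈ 3°. Next: above the lever grip.

step_arm:
  increments: "0 0 -60 0; -468 -565 -80 2.9; -468 -565 -80 2.9; -468 -565 -80 2.9; -468 -565 -80 2.9; -468 -565 -80 2.9; -468 -565 -80 2.9; -468 -565 -80 2.9; -468 -565 -80 2.9; -468 -565 -80 2.9"
  fingers: 0.4
  newtons: 15

```text
time: 0.93
ee_pos: [0.4046, -0.26, 0.2978]
tool_rot: [-0.0, 0.725, -0.689, -0.001]
ft_force: [0.7, -0.8, -0.2]
finger_gap: 0.0613
```

Run:
```python
from h import *
print(to([.585,.0485,.29]))
```

```text
[-298.9 -195.9    8.1]
```

step_arm:
  increments: "-299 -196 8 0; -299 -196 8 0; -299 -196 8 0; -299 -196 8 0; -299 -196 8 0; -299 -196 8 0; -299 -196 8 0; -299 -196 8 0; -299 -196 8 0; -299 -196 8 0"

```text
time: 1.77
ee_pos: [0.5861, 0.0555, 0.2891]
tool_rot: [-0.001, 0.728, -0.686, -0.002]
ft_force: [0.1, -0.4, -0.1]
finger_gap: 0.0615
```

Run:
```python
from h import *
e,r,s=tool();print(e,s['finger_gap'])
c=cam('wrist');save(c,'w1.png')
w=cloud(c);hsv=cv2.cvtColor(c['frame'],cv2.COLOR_RGB2HSV);H,Sa,V=[hsv[...,i].astype(int) for i in range(3)]
m=((H<5)|(H>174))&(Sa>170)&(V>70)&(w[...,2]>.15)&(w[...,0]>.5)
q=w[m];print(m.sum(),q.mean(0),np.percentile(q,[2,98],0),cv2.minAreaRect((q[:,:2]*1000).astype(np.float32)))
print(to([.585,.0485,.18]))
```

```text
[0.5860869  0.05551584 0.28905246] 0.06151110849753142
1535 [0.58875247 0.04881325 0.19697048] [[0.57486453 0.03241247 0.18718609]
 [0.60015172 0.0652317  0.2008198 ]] ((587.1241455078125, 48.59204864501953), (26.43105125427246, 34.16533660888672), 3.979124069213867)
[  3.9   0.2 109. ]
```

View pics/w1.png

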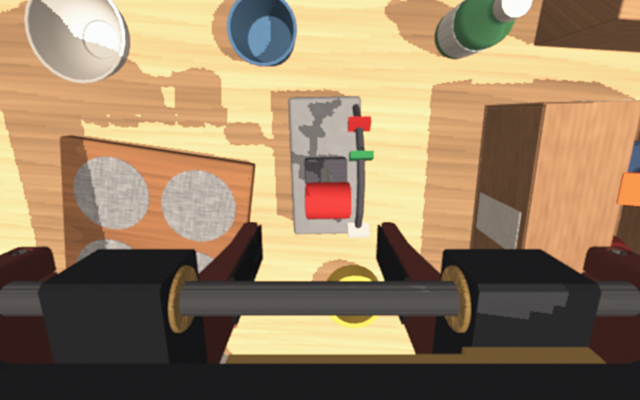

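The wrist view shows the grip at px (328,201), between the open fingers; grip centre ≈ (0.588, 0.0487). Descending and closing.

step_arm:
  increments: "4 -2 40 0; 4 -2 80 0; 4 -2 109 0; 4 -2 109 0; 4 -2 109 0; 4 -2 109 0"

```text
time: 2.32
ee_pos: [0.5881, 0.0478, 0.1819]
tool_rot: [-0.001, 0.726, -0.687, -0.001]
ft_force: [-0.4, 0.1, 0.8]
finger_gap: 0.0613
```

step_arm:
  increments: "0 0 0 0; 0 0 0 0; 0 0 0 0; 0 0 0 0; 0 0 0 0; 0 0 0 0"
  fingers: -1

```text
time: 2.82
ee_pos: [0.5886, 0.0493, 0.1831]
tool_rot: [-0.002, 0.727, -0.687, -0.001]
ft_force: [-1.3, 3.5, 6.5]
finger_gap: 0.036
```

Run:
```python
from h import *
e,r,s=tool();print(e,s['finger_gap'],s['ft_force'],r.as_rotvec())
q0=.8+np.arcsin((e[0]-.582)/.125); print('q0~',q0)
for q in np.linspace(.8,0,9)[1:]:
    # base x dir 3 deg
    c=np.array([np.cos(.052),np.sin(.052),0]); p=np.array([.582,.0487,.06])+c*.125*np.sin(q-.8)+[0,0,.125*np.cos(q-.8)-.005]
    print(round(q,2),to(p))
```

```text
[0.58858974 0.04925738 0.18310918] 0.036005673728106806 [-1.25395773  3.53576533  6.52432852] [-2.28059343  2.15485576  0.0025998 ]
q0~ 0.8527423361133035
0.7 [ 0.1 19.1  3.7]
0.6 [ 0.1 31.5  5.5]
0.5 [ 0.  43.6  8.6]
0.4 [ 0.  55.3 12.9]
0.3 [-0.  66.6 18.3]
0.2 [-0.  77.2 24.8]
0.1 [-0.1 87.2 32.4]
0.0 [-0.1 96.4 40.9]
```

step_arm:
  increments: "0 10 1.5 0; 0 19 3 0; 0 31 5 0; 0 43 8 0; 0 55 12 0; 0 66 18 0; 0 77 25 0; 0 87 32 0; 0 96 41 0; 0 101 45 0"

```text
time: 3.65
ee_pos: [0.4895, 0.0419, 0.1391]
tool_rot: [-0.003, 0.726, -0.687, 0.002]
ft_force: [8.2, -6.7, 20.9]
finger_gap: 0.0361
```

step_arm:
  increments: "0 3 2 0; 0 3 2 0; 0 3 2 0"

```text
time: 3.9
ee_pos: [0.4893, 0.0417, 0.139]
tool_rot: [-0.006, 0.726, -0.687, 0.005]
ft_force: [5.9, -0.4, 7.2]
finger_gap: 0.0363
```

step_arm:
  increments: "0 0 0 0; 0 0 0 0; 0 0 0 0; 0 0 0 0; 0 0 -40 0; 0 0 -80 0; 0 0 -120 0; 0 0 -130 0; 0 0 -130 0"
  fingers: 0.4

```text
time: 4.65
ee_pos: [0.4887, 0.0416, 0.272]
tool_rot: [-0.008, 0.726, -0.687, 0.006]
ft_force: [0.6, 0.6, 0.1]
finger_gap: 0.0616
```

Run:
```python
from h import *
e,r,s=tool();print(e,s['finger_gap'],s['ft_force'])
for n in('wrist','scene'):
    c=cam(n);w=cloud(c);hsv=cv2.cvtColor(c['frame'],cv2.COLOR_RGB2HSV);H,Sa,V=[hsv[...,i].astype(int) for i in range(3)]
    m=((H<5)|(H>174))&(Sa>170)&(V>70)&(w[...,2]>.127)&(w[...,2]<.2)&(w[...,0]>.42)&(w[...,0]<.7)&(w[...,1]>-.02)&(w[...,1]<.1)
    q=w[m];print(n,m.sum(),q.mean(0),np.percentile(q,[2,98],0))
save(c,'s2.png',(250,100,410,220),4)
# left tab centre target
a=np.radians(4.1);cx=np.array([np.cos(a),np.sin(a),0]);cy=np.array([-np.sin(a),np.cos(a),0]);C=np.array([.545,-.2674,0])
th=.41
p=C+.06*cx+cy*(.104-.097*np.cos(th))+[0,0,.118+.097*np.sin(th)]
print(p,to([p[0],p[1],.30]), 'tool x ang',np.degrees(np.arctan2(*r.as_matrix()[[1,0],0])))
```

```text
[0.48870328 0.04163664 0.27199797] 0.06160504295219999 [0.61398737 0.5724108  0.08120661]
wrist 1289 [0.50108655 0.04183252 0.15938869] [[0.48764774 0.02568329 0.15073027]
 [0.51278218 0.05819614 0.16290359]]
scene 79 [0.50340304 0.03433926 0.15380691] [[0.49069864 0.02220796 0.13979052]
 [0.51377139 0.05435507 0.16362223]]
[ 0.60377118 -0.24810936  0.1566651 ] [ 295.3 -101.2  -30.7] tool x ang -86.82818360865289
```

View pics/s2.png

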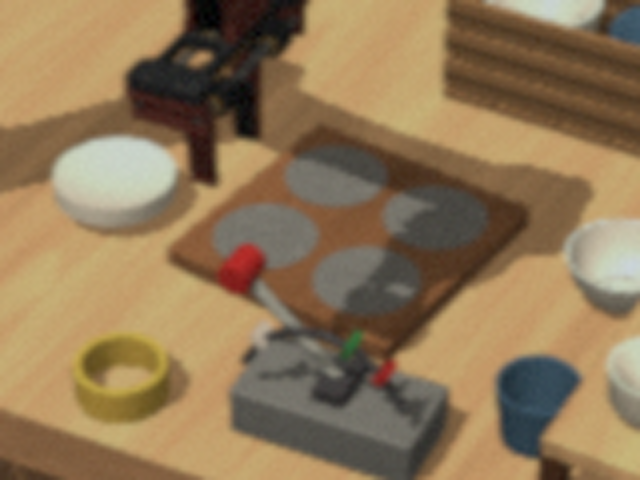

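The lever leans fully to the white mark: grip top at z = 0.163, so centre at 0.148 against 0.147 expected at q = 0. Next is the left tab.

Run:
```python
from h import *
print(np.round(bot.observe()['q'],2))
```

```text
[ 0.21  0.17 -0.44  1.86  0.08  1.11 -1.78]
```

step_arm:
  increments: "295 -101 -31 -15.2; 295 -101 -31 -15.2; 295 -101 -31 -15.2; 295 -101 -31 -15.2; 295 -101 -31 -15.2; 295 -101 -31 -15.2; 295 -101 -31 -15.2; 295 -101 -31 -15.2; 295 -101 -31 -15.2; 295 -101 -31 -15.2"

```text
time: 5.58
ee_pos: [0.6027, -0.2505, 0.2963]
tool_rot: [-0.003, 0.989, -0.146, 0.004]
ft_force: [-0.7, 1.3, -0.4]
finger_gap: 0.0616
```

```bash
cat >> h.py <<'E'
def yaw(deg):
    "units to bring tool x to world angle deg (mod 180)"
    e,r,s=tool();M=r.as_matrix();a=np.degrees(np.arctan2(M[1,0],M[0,0]));d=(deg-a+90)%180-90
    return round(-d/6,2)
E
python3 - <<'E'
from h import *
e,r,s=tool();print(e,r.as_matrix().round(3),to([.6038,-.248,.30]),yaw(4.1),np.round(s['q'],2))
E
```

```text
[ 0.60269056 -0.25045426  0.29629313] [[ 0.958 -0.288  0.009]
 [-0.288 -0.958  0.004]
 [ 0.008 -0.006 -1.   ]] [ 0.4 -2.7 -3.7] -3.47 [ 0.64  0.46 -0.46  1.42  0.2   1.3  -0.13]
```

step_arm:
  increments: "0 -3 -4 -3.47; 0 -3 -4 -3.47; 0 -3 -4 -3.47; 0 -3 -4 -3.47; 0 -3 -4 -3.47; 0 -3 -4 -3.47"

```text
time: 6.08
ee_pos: [0.6031, -0.2475, 0.2988]
tool_rot: [-0.002, 0.999, 0.034, 0.004]
ft_force: [-0.9, -0.2, -0.5]
finger_gap: 0.0616
```

Run:
```python
from h import *
e,r,s=tool();print(e,r.as_matrix().round(3),np.round(s['q'],2))
c=cam('wrist');save(c,'w2.png')
w=cloud(c);hsv=cv2.cvtColor(c['frame'],cv2.COLOR_RGB2HSV);H,Sa,V=[hsv[...,i].astype(int) for i in range(3)]
m=(H>6)&(H<20)&(Sa>205)&(V>140)&(w[...,2]>.11)&(w[...,2]<.2)
k,l,st,ce=cv2.connectedComponentsWithStats(m.astype(np.uint8))
for i in range(1,k):
    if st[i,4]>=60:
        q=w[l==i];print(ce[i].round(),st[i,4],q.mean(0).round(4),cv2.minAreaRect((q[:,:2]*1000).astype(np.float32)))
print(to([.6038,-.248,.1517]))
```

```text
[ 0.60309685 -0.24748668  0.29878043] [[ 0.998  0.068  0.007]
 [ 0.067 -0.998  0.005]
 [ 0.008 -0.004 -1.   ]] [ 0.68  0.47 -0.54  1.42  0.23  1.31  0.2 ]
[ -0.7   1.2 147.5]
```

View pics/w2.png

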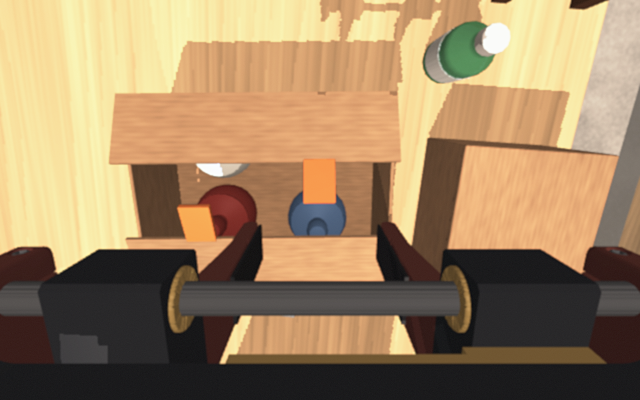

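The tab sits at px (320,180), centred between the fingers. Descend and pinch.

step_arm:
  increments: "-1 1 40 0; -1 1 80 0; -1 1 115 0; -1 1 138 0; -1 1 147 0; -1 1 147 0; -1 1 147 0"

```text
time: 6.72
ee_pos: [0.604, -0.2478, 0.153]
tool_rot: [-0.002, 0.999, 0.034, 0.004]
ft_force: [0.9, 0.3, 1.0]
finger_gap: 0.0613
```

step_arm:
  increments: "0 0 0 0; 0 0 0 0; 0 0 0 0; 0 0 0 0; 0 0 0 0; 0 0 0 0"
  fingers: -1
  newtons: 20

```text
time: 7.22
ee_pos: [0.6043, -0.248, 0.1536]
tool_rot: [-0.002, 0.999, 0.034, 0.005]
ft_force: [1.3, -1.4, 0.3]
finger_gap: 0.0295
```

Gap 29.5 mm: the tab is held. Swing along the arc.

step_arm:
  increments: "0 -7 -13 0; 0 -15 -24 0; 0 -25 -34 0; 0 -37 -43 0; 0 -50 -50 0; 0 -63 -55 0; 0 -77 -58 0; 0 -92 -58 0; 0 -106 -56 0; 0 -120 -53 0"

```text
time: 8.05
ee_pos: [0.5953, -0.127, 0.2077]
tool_rot: [-0.001, 0.999, 0.034, 0.005]
ft_force: [-1.3, -1.7, 1.6]
finger_gap: 0.0298
```

step_arm:
  increments: "0 0 0 0; 0 -13 6 0; 0 -25 13 0; 0 -36 23 0; 0 -43 31 0; 0 -48 36 0; 0 -48 36 0; 0 -48 36 0"

```text
time: 8.72
ee_pos: [0.5917, -0.077, 0.1717]
tool_rot: [-0.003, 0.999, 0.034, 0.004]
ft_force: [-4.2, 5.7, 4.3]
finger_gap: 0.0298
```

step_arm:
  increments: "0 0 0 0; 0 0 0 0; 0 0 0 0; 0 0 0 0; 0 0 -40 0; 0 0 -80 0; 0 0 -125 0; 0 0 -125 0; 0 0 -125 0"
  fingers: 0.4

```text
time: 9.47
ee_pos: [0.5923, -0.0781, 0.3]
tool_rot: [-0.002, 0.999, 0.034, 0.007]
ft_force: [0.3, -1.0, -0.7]
finger_gap: 0.0612
```

Run:
```python
from h import *
e,r,s=tool();print(e,to([.4861,-.2853,.29]),yaw(4.1),s['ft_force'])
```

```text
[ 0.59226463 -0.07811415  0.29996298] [-120.1  199.5    7.7] -0.03 [ 0.30469142 -0.97380993 -0.67899935]
```

step_arm:
  increments: "-120 199 8 0; -120 199 8 0; -120 199 8 0; -120 199 8 0; -120 199 8 0; -120 199 8 0; -120 199 8 0; -120 199 8 0; -120 199 8 0"

```text
time: 10.22
ee_pos: [0.4863, -0.2838, 0.2887]
tool_rot: [-0.003, 0.999, 0.034, 0.006]
ft_force: [0.2, -0.3, 1.1]
finger_gap: 0.0615
```

Run:
```python
from h import *
c=cam('wrist');save(c,'w3.png')
w=cloud(c);f=c['frame'].astype(int)
m=(f[...,0]>200)&(f[...,1]>90)&(f[...,1]<170)&(f[...,2]<80)&(w[...,2]>.12)
k,l,st,ce=cv2.connectedComponentsWithStats(m.astype(np.uint8))
for i in range(1,k):
    if st[i,4]>=60:
        q=w[l==i];print(ce[i].round(),st[i,4],q.mean(0).round(4),cv2.minAreaRect((q[:,:2]*1000).astype(np.float32)))
e,r,s=tool();print(e,to([.4861,-.2853,.145]),np.round(s['q'],2))
```

```text
[325. 187.] 73 [ 0.4943 -0.2819  0.151 ] ((495.72088623046875, -283.71966552734375), (21.971750259399414, 45.193260192871094), 44.056304931640625)
[ 0.48670748 -0.28326417  0.28901119] [ -2.7   2.6 144. ] [ 0.86  0.31 -0.52  1.66  0.15  1.21  0.38]
```

View pics/w3.png

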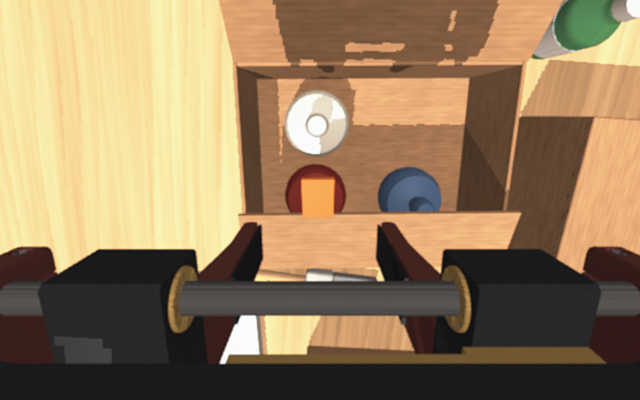

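Left flap is folded out. The right tab is at px (317,195), between the fingers; the white, dark red and blue jars are visible.

step_arm:
  increments: "-2 2 40 0; -2 2 80 0; -2 2 112 0; -2 2 135 0; -2 2 144 0; -2 2 144 0; -2 2 144 0"

```text
time: 10.85
ee_pos: [0.4877, -0.2837, 0.1456]
tool_rot: [-0.003, 0.999, 0.036, 0.007]
ft_force: [0.8, 0.2, -0.1]
finger_gap: 0.0616
```

step_arm:
  increments: "0 0 0 0; 0 0 0 0; 0 0 0 0; 0 0 0 0; 0 0 0 0; 0 0 0 0"
  fingers: -1

```text
time: 11.35
ee_pos: [0.4867, -0.2838, 0.1457]
tool_rot: [-0.003, 0.999, 0.036, 0.006]
ft_force: [-3.9, 0.4, 1.5]
finger_gap: 0.03
```

step_arm:
  increments: "0 8 -16 0; 0 18 -31 0; 0 28 -41 0; 0 39 -50 0; 0 52 -57 0; 0 66 -62 0; 0 80 -65 0; 0 95 -66 0; 0 109 -64 0; 0 123 -60 0"

```text
time: 12.18
ee_pos: [0.4959, -0.408, 0.2071]
tool_rot: [-0.002, 0.999, 0.036, 0.007]
ft_force: [0.4, 0.1, 8.0]
finger_gap: 0.0299
```

step_arm:
  increments: "0 0 0 0; 0 13 6 0; 0 25 13 0; 0 36 23 0; 0 43 31 0; 0 48 36 0; 0 48 36 0; 0 48 36 0"

```text
time: 12.85
ee_pos: [0.5, -0.4593, 0.1722]
tool_rot: [0.001, 0.999, 0.034, 0.009]
ft_force: [0.2, -6.8, 4.7]
finger_gap: 0.0295
```

step_arm:
  increments: "0 0 0 0; 0 0 0 0; 0 0 0 0; 0 0 0 0; 0 0 -40 0; 0 0 -80 0; 0 0 -120 0; 0 0 -160 0; 0 0 -160 0"
  fingers: 0.4

```text
time: 13.6
ee_pos: [0.4997, -0.4598, 0.3414]
tool_rot: [0.005, 0.999, 0.035, 0.013]
ft_force: [0.1, 0.6, 1.3]
finger_gap: 0.0613
```

```bash
cat >> h.py <<'E'
def finials(n,c):
    w=cloud(c);X,Y,Z=w[...,0],w[...,1],w[...,2]
    a=np.radians(4.1);dx,dy=X-.545,Y+.2674
    lx=dx*np.cos(a)+dy*np.sin(a);ly=-dx*np.sin(a)+dy*np.cos(a)
    m=(abs(lx)<.133)&(abs(ly)<.098)&(Z>.08)&(Z<.11)
    k,l,st,ce=cv2.connectedComponentsWithStats(m.astype(np.uint8))
    for i in range(1,k):
        if st[i,4]>=15:
            q=w[l==i];q2=q[q[:,2]>np.percentile(q[:,2],90)-.008]
            print(n,'finial px',ce[i].round(),st[i,4],'top med',np.median(q2,0).round(4),'circ',[np.round(t,1) for t in cv2.minEnclosingCircle((q2[:,:2]*1000).astype(np.float32))],'rgb',c['frame'][l==i].mean(0).round(),'local',lx[l==i].mean().round(3),ly[l==i].mean().round(3),'zmax',q[:,2].max().round(4))
E
python3 - <<'E'
from h import *
c=cam('top');save(c,'t3.png',(330,130,490,280),4);finials('top',c)
s=cam('scene');finials('scene',s)
w=cloud(c)
a=np.radians(4.1);X,Y,Z=w[...,0],w[...,1],w[...,2];dx,dy=X-.545,Y+.2674
ly=-dx*np.sin(a)+dy*np.cos(a);lx=dx*np.cos(a)+dy*np.sin(a)
for sg in(1,-1):
    m=(abs(lx)<.12)&(sg*ly>.115)&(sg*ly<.155)&(Z>.1)&(Z<.2)
    p=np.polyfit(sg*ly[m],Z[m],1);print('flap',sg,m.sum(),'angle',np.pi-np.arctan(p[0]))
E
```

```text
top finial px [413. 184.] 80 top med [ 0.6047 -0.3088  0.103 ] circ [array([ 605. , -309.1]), np.float64(12.0)] rgb [53. 70. 88.] local 0.056 -0.044 zmax 0.1085
top finial px [417. 229.] 78 top med [ 0.4857 -0.3127  0.1029] circ [array([ 485.9, -313.7]), np.float64(11.2)] rgb [92. 30. 22.] local -0.062 -0.04 zmax 0.1064
top finial px [383. 230.] 78 top med [ 0.4817 -0.2249  0.1021] circ [array([ 482.6, -226. ]), np.float64(11.6)] rgb [134. 128. 112.] local -0.061 0.047 zmax 0.1077
scene finial px [235. 225.] 106 top med [ 0.4146 -0.2905  0.1052] circ [array([ 412.5, -264.5]), np.float64(67.5)] rgb [75. 55. 37.] local -0.132 0.015 zmax 0.1097
scene finial px [261. 227.] 65 top med [ 0.4866 -0.2288  0.1002] circ [array([ 486.8, -228.7]), np.float64(12.5)] rgb [137. 130. 112.] local -0.055 0.041 zmax 0.1062
scene finial px [218. 244.] 26 top med [ 0.4192 -0.3516  0.1054] circ [array([ 419.1, -352. ]), np.float64(11.5)] rgb [77. 57. 38.] local -0.132 -0.073 zmax 0.11
scene finial px [245. 246.] 65 top med [ 0.4908 -0.3166  0.101 ] circ [array([ 489.9, -316.1]), np.float64(12.1)] rgb [95. 38. 30.] local -0.056 -0.047 zmax 0.1092
scene finial px [279. 261.] 71 top med [ 0.6098 -0.3122  0.1014] circ [array([ 609.6, -312.3]), np.float64(12.7)] rgb [63. 76. 91.] local 0.062 -0.052 zmax 0.108
flap 1 1400 angle 2.455176003396791
flap -1 2076 angle 2.415361849170597
```

View pics/t3.png

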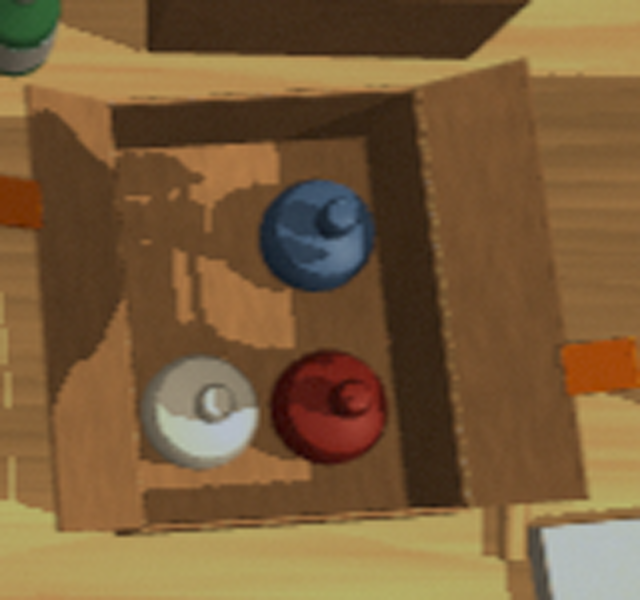

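Both flaps stand folded at about 2.4 rad. Exactly three jars: blue (0.605, -0.309), red (0.486, -0.313), white (0.4825, -0.226), with finial tops at 0.104 in both views. Blue first.

Run:
```python
from h import *
print(to([.606,-.3095,.20]),yaw(4.1))
```

```text
[ 115.6 -142.2  135.6] -0.02
```

step_arm:
  increments: "116 -142 40 0; 116 -142 40 0; 116 -142 40 0; 116 -142 40 0; 116 -142 40 0; 116 -142 80 0; 116 -142 120 0; 116 -142 136 0; 116 -142 136 0; 116 -142 136 0"

```text
time: 14.53
ee_pos: [0.6055, -0.3091, 0.1976]
tool_rot: [0.001, 0.999, 0.035, 0.008]
ft_force: [0.2, -0.2, 1.2]
finger_gap: 0.0615
```

Run:
```python
from h import *
e,r,s=tool();print(e,to([.606,-.3095,.085]),np.round(s['q'],2),r.as_matrix()[2].round(3))
c=cam('wrist');finials('wrist',c)
```

```text
[ 0.60545298 -0.30907762  0.19755684] [ -1.3   0.2 112.6] [ 0.71  0.57 -0.47  1.48  0.27  1.13  0.27] [ 0.016  0.002 -1.   ]
wrist finial px [60.  2.] 15 top med [ 0.4121 -0.1788  0.0833] circ [array([ 412. , -178.8]), np.float64(5.7)] rgb [105.  75.  53.] local -0.126 0.098 zmax 0.0881
wrist finial px [160.  81.] 1152 top med [ 0.4858 -0.2285  0.103 ] circ [array([ 483.9, -228.5]), np.float64(12.1)] rgb [213. 207. 197.] local -0.055 0.043 zmax 0.1055
wrist finial px [171. 196.] 935 top med [ 0.49   -0.315   0.1029] circ [array([ 488.2, -316.2]), np.float64(12.2)] rgb [144.  57.  50.] local -0.057 -0.043 zmax 0.1058
wrist finial px [318. 201.] 769 top med [ 0.607  -0.3105  0.103 ] circ [array([ 607.2, -312.2]), np.float64(11.9)] rgb [104. 125. 155.] local 0.059 -0.047 zmax 0.1057
```

step_arm:
  increments: "0 2 40 0; 0 2 75 0; 0 2 100 0; 0 2 112 0; 0 2 112 0; 0 2 112 0"

```text
time: 15.08
ee_pos: [0.6097, -0.312, 0.0892]
tool_rot: [0.002, 0.999, 0.035, 0.01]
ft_force: [0.4, -1.2, 0.8]
finger_gap: 0.0614
```

step_arm:
  increments: "0 0 0 0; 0 0 0 0; 0 0 0 0; 0 0 0 0; 0 0 0 0; 0 0 0 0; 0 0 0 0"
  fingers: -1

```text
time: 15.67
ee_pos: [0.6094, -0.3122, 0.0894]
tool_rot: [0.002, 0.999, 0.035, 0.01]
ft_force: [-2.1, -0.1, 2.4]
finger_gap: 0.0238
```

step_arm:
  increments: "0 0 -15 0; 0 0 -40 0; 0 0 -75 0; 0 0 -115 0; 0 0 -155 0; 0 0 -195 0; 0 0 -225 0; 0 0 -225 0"

```text
time: 16.33
ee_pos: [0.6072, -0.3118, 0.3218]
tool_rot: [0.004, 0.999, 0.035, 0.015]
ft_force: [0.6, 0.6, -2.8]
finger_gap: 0.0236
```

Run:
```python
from h import *
e,r,s=tool();print(e,s['ft_force'],s['finger_gap'],to([.5327,.3315,.26]),yaw(4.1))
```

```text
[ 0.60715026 -0.31177343  0.32181524] [ 0.58907058  0.57762867 -2.8426282 ] 0.02363694885023315 [ -31.4 -647.4   54.8] -0.02
```

step_arm:
  increments: "-2 -35 0 0; -4 -70 0 0; -6 -110 0 0; -8 -150 0 0; -10 -190 0 0; -12 -230 0 0; -14 -270 0 0; -16 -310 0 0; -18 -345 0 0; -19 -370 0 0"

```text
time: 17.17
ee_pos: [0.5609, 0.0601, 0.3167]
tool_rot: [0.004, 0.999, 0.037, 0.014]
ft_force: [-0.2, 0.7, -2.8]
finger_gap: 0.0236
```

Run:
```python
from h import *
e,r,s=tool();print(e,s['ft_force'],s['finger_gap'],to([.5327,.3315,.2]),yaw(4.1),s['q'].round(2) if hasattr(s['q'],'round') else s['q'])
```

```text
[0.5609415  0.0600842  0.31666399] [-0.16054477  0.70276178 -2.7814465 ] 0.023560449346259678 [ -11.5 -273.7  114.2] 0.02 [ 0.31  0.3  -0.64  1.62  0.2   1.26 -0.3 ]
```

step_arm:
  increments: "-2 -35 0 0; -4 -75 10 0; -6 -115 25 0; -8 -155 45 0; -10 -195 65 0; -11 -235 90 0; -11 -262 105 0; -11 -274 114 0; -11 -274 114 0; -11 -274 114 0"

```text
time: 18.0
ee_pos: [0.5318, 0.3323, 0.198]
tool_rot: [0.004, 0.999, 0.038, 0.012]
ft_force: [0.7, -0.4, -2.5]
finger_gap: 0.0236
```

Run:
```python
from h import *
e,r,s=tool();print(e,s['ft_force'],r.as_matrix()[:,2].round(3),to([.5327,.3315,.1085]))
c=cam('wrist')
w=cloud(c);f=c['frame'];hsv=cv2.cvtColor(f,cv2.COLOR_RGB2HSV)
m=(w[...,0]>.3)&(w[...,0]<.65)&(w[...,1]>.1)&(w[...,1]<.45)&(w[...,2]>.01)&(w[...,2]<.03)&(hsv[...,1]<70)
k,l,st,ce=cv2.connectedComponentsWithStats(m.astype(np.uint8))
for i in range(1,k):
    if st[i,4]>=300: q=w[l==i];print('disc',ce[i].round(),st[i,4],q.mean(0).round(4),cv2.minEnclosingCircle((q[:,:2]*1000).astype(np.float32)))
```

```text
[0.53178621 0.33225619 0.19803186] [ 0.68759479 -0.40427512 -2.51666132] [ 0.025 -0.008 -1.   ] [-1.3 -0.  89.5]
disc [202. 160.] 7716 [0.4178 0.3433 0.0229] ((417.8391418457031, 341.8351135253906), 50.22879409790039)
disc [314. 153.] 2499 [0.529  0.3585 0.0229] ((533.2725219726562, 331.798583984375), 49.52070999145508)
disc [186. 241.] 1863 [0.3995 0.2553 0.0228] ((404.14715576171875, 235.0592041015625), 49.12635803222656)
```

step_arm:
  increments: "-1 0 30 0; -1 0 55 0; -1 0 70 0; -1 0 78 0; -1 0 82 0; -1 0 84 0; -1 0 86 0; -1 0 87 0; -1 0 87 0; -1 0 87 0"

```text
time: 18.88
ee_pos: [0.5345, 0.3306, 0.1128]
tool_rot: [0.004, 0.999, 0.037, 0.014]
ft_force: [-0.7, -0.1, -4.0]
finger_gap: 0.0236
```

step_arm:
  increments: "0 0 1 0; 0 0 2 0; 0 0 3 0; 0 0 3 0; 0 0 3 0"

```text
time: 19.3
ee_pos: [0.5345, 0.3306, 0.1097]
tool_rot: [0.004, 0.999, 0.037, 0.013]
ft_force: [0.9, -0.2, -3.8]
finger_gap: 0.0238
```

step_arm:
  increments: "0 0 1 0; 0 0 2 0; 0 0 2.5 0; 0 0 2.5 0"

```text
time: 19.63
ee_pos: [0.5349, 0.3307, 0.1081]
tool_rot: [0.004, 0.999, 0.037, 0.014]
ft_force: [-0.2, -2.3, 4.4]
finger_gap: 0.0237
```

Contact (weight transferred, +4.4 N). Release and look before the red jar.

step_arm:
  increments: "0 0 0 0; 0 0 0 0; 0 0 0 0; 0 0 0 0; 0 0 -20 0; 0 0 -50 0; 0 0 -90 0; 0 0 -130 0; 0 0 -170 0; 0 0 -190 0"
  fingers: 0.4

```text
time: 20.47
ee_pos: [0.5301, 0.3334, 0.3034]
tool_rot: [0.002, 0.999, 0.037, 0.016]
ft_force: [0.5, 0.3, 0.0]
finger_gap: 0.0613
```

```bash
cat >> h.py <<'E'
def board(n,c):
    w=cloud(c);X,Y,Z=w[...,0],w[...,1],w[...,2]
    m=(X>.33)&(X<.62)&(Y>.14)&(Y<.42)&(Z>.07)&(Z<.135)
    k,l,st,ce=cv2.connectedComponentsWithStats(m.astype(np.uint8))
    for i in range(1,k):
        if st[i,4]>=15:
            q=w[l==i];t=q[q[:,2]>.113];print(n,'board jar',ce[i].round(),st[i,4],'finial',np.median(t,0).round(4),'body circ',cv2.minEnclosingCircle((q[:,:2]*1000).astype(np.float32)),'rgb',c['frame'][l==i].mean(0).round(),'zmax',q[:,2].max().round(4))
E
python3 - <<'E'
from h import *
e,r,s=tool();print(e,s['ft_force'],to([.488,-.315,.30]),yaw(4.1))
c=cam('top');finials('top',c);board('top',c)
E
```

```text
[0.53005956 0.33343932 0.30336128] [0.4508823  0.34314181 0.01669316] [-89.8 643.6   4.2] 0.02
top finial px [417. 229.] 78 top med [ 0.4859 -0.3131  0.1026] circ [array([ 486.3, -313.3]), np.float64(11.4)] rgb [100.  32.  24.] local -0.062 -0.04 zmax 0.1078
top finial px [383. 230.] 78 top med [ 0.4817 -0.225   0.1025] circ [array([ 482.2, -225.7]), np.float64(11.4)] rgb [154. 154. 143.] local -0.061 0.047 zmax 0.1072
top board jar [169. 207.] 588 finial [0.5357 0.3285 0.1197] body circ ((535.306396484375, 328.17791748046875), 36.218963623046875) rgb [ 67.  87. 109.] zmax 0.1235
```

Blue stands on its disc, about 4 mm from centre, top at 0.122. Now red.

step_arm:
  increments: "-90 644 4 0; -90 644 4 0; -90 644 4 0; -90 644 4 0; -90 644 4 0; -90 644 4 0; -90 644 4 0; -90 644 4 0; -90 644 4 0; -90 644 4 0"

```text
time: 21.35
ee_pos: [0.5025, -0.0857, 0.3001]
tool_rot: [0.002, 0.999, 0.037, 0.018]
ft_force: [0.9, -0.3, 0.7]
finger_gap: 0.0615
```

Run:
```python
from h import *
print(to([.488,-.315,.30]),to([.488,-.315,.2]))
```

```text
[-31.3 227.6   0. ] [-34.9 227.1 100. ]
```

step_arm:
  increments: "-31 228 0 0; -31 228 0 0; -31 228 0 0; -31 228 0 0; -31 228 0 0; -33 227 40 0; -35 227 80 0; -35 227 100 0; -35 227 100 0; -35 227 100 0"

```text
time: 22.18
ee_pos: [0.4875, -0.3143, 0.1991]
tool_rot: [0.001, 0.999, 0.037, 0.017]
ft_force: [0.5, 0.5, 0.9]
finger_gap: 0.0612
```

Run:
```python
from h import *
e,r,s=tool();print(e,to([.488,-.3155,.0885]),yaw(4.1))
c=cam('wrist');finials('wrist',c)
```

```text
[ 0.4874888  -0.31433309  0.19913776] [ -3.4   0.9 110.6] 0.02
wrist finial px [316.  86.] 915 top med [ 0.483  -0.2287  0.1029] circ [array([ 482.9, -228.4]), np.float64(12.0)] rgb [199. 187. 169.] local -0.059 0.043 zmax 0.1054
wrist finial px [334. 218.] 754 top med [ 0.5052 -0.3303  0.103 ] circ [array([ 505.9, -332.4]), np.float64(11.9)] rgb [149.  59.  51.] local -0.044 -0.059 zmax 0.1055
```

The red jar was just knocked aside, to (0.505, -0.331). I correct for it.

Run:
```python
from h import *
c=cam('wrist');finials('wrist',c);c=cam('top');finials('top',c)
print(to([.505,-.331,.0885]),to([.505,-.331,.199]))
```

```text
wrist finial px [222.   4.] 19 top med [ 0.414  -0.1785  0.0957] circ [array([ 414.9, -178.6]), np.float64(2.8)] rgb [124.  89.  63.] local -0.124 0.098 zmax 0.0981
wrist finial px [315.  85.] 907 top med [ 0.483  -0.2286  0.103 ] circ [array([ 482.9, -228.3]), np.float64(11.9)] rgb [198. 186. 168.] local -0.059 0.043 zmax 0.1056
wrist finial px [333. 217.] 735 top med [ 0.5054 -0.3303  0.103 ] circ [array([ 505.8, -331.8]), np.float64(11.9)] rgb [150.  60.  52.] local -0.044 -0.059 zmax 0.1058
top finial px [422. 222.] 82 top med [ 0.5043 -0.3291  0.1028] circ [array([ 505.1, -330. ]), np.float64(11.4)] rgb [104.  33.  25.] local -0.045 -0.057 zmax 0.1067
top finial px [383. 230.] 79 top med [ 0.4816 -0.2254  0.1029] circ [array([ 482.1, -226.6]), np.float64(10.8)] rgb [140. 130. 110.] local -0.061 0.047 zmax 0.1079
[ 10.1  16.5 114.3] [14.4 17.2  3.8]
```

step_arm:
  increments: "14 17 4 0; 14 17 4 0; 13 17 40 0; 12 17 70 0; 11 17 95 0; 10 17 110 0; 10 17 114 0; 10 17 114 0; 10 17 114 0"

```text
time: 23.08
ee_pos: [0.5061, -0.3318, 0.0905]
tool_rot: [0.003, 0.999, 0.037, 0.021]
ft_force: [1.0, 0.1, -0.4]
finger_gap: 0.0616
```

step_arm:
  increments: "0 0 0 0; 0 0 0 0; 0 0 0 0; 0 0 0 0; 0 0 0 0; 0 0 0 0; 0 0 0 0"
  fingers: -1

```text
time: 23.67
ee_pos: [0.5057, -0.3319, 0.0907]
tool_rot: [0.003, 0.999, 0.037, 0.02]
ft_force: [-2.1, 0.5, 4.8]
finger_gap: 0.0242
```

step_arm:
  increments: "0 0 -15 0; 0 0 -40 0; 0 0 -75 0; 0 0 -115 0; 0 0 -155 0; 0 0 -195 0; 0 0 -225 0; 0 0 -225 0"

```text
time: 24.33
ee_pos: [0.4986, -0.3317, 0.3222]
tool_rot: [0.006, 0.999, 0.037, 0.024]
ft_force: [1.0, 0.0, -3.3]
finger_gap: 0.0235
```

Run:
```python
from h import *
e,r,s=tool();print(e,s['ft_force'],s['finger_gap'],to([.522,.216,.31]),yaw(4.1),r.as_matrix()[:,2].round(3))
```

```text
[ 0.49855947 -0.33169593  0.32215841] [ 1.00936541  0.04269635 -3.31229564] 0.02346223970155081 [  63.6 -544.6    7.8] 0.03 [ 0.049 -0.01  -0.999]
```

step_arm:
  increments: "4 -35 0 0; 9 -75 0 0; 13 -115 0 0; 18 -155 0 0; 23 -195 0 0; 27 -235 0 0; 32 -275 0 0; 37 -315 0 0; 41 -350 0 0; 44 -375 0 0"

```text
time: 25.17
ee_pos: [0.5134, 0.0494, 0.3178]
tool_rot: [0.005, 0.999, 0.039, 0.023]
ft_force: [0.5, 0.3, -5.1]
finger_gap: 0.0235
```

Run:
```python
from h import *
e,r,s=tool();print(e,s['ft_force'],s['finger_gap'],to([.522,.216,.2]),yaw(4.1))
```

```text
[0.51336822 0.04940546 0.31777861] [ 0.53565802  0.25944222 -5.07500385] 0.023540480210444668 [  16.2 -166.9  116.6] 0.06
```

step_arm:
  increments: "4 -35 0 0; 8 -75 0 0; 12 -115 20 0; 16 -150 50 0; 16 -167 80 0; 16 -167 105 0; 16 -167 117 0; 16 -167 117 0; 16 -167 117 0"

```text
time: 25.92
ee_pos: [0.5218, 0.215, 0.1991]
tool_rot: [0.006, 0.999, 0.038, 0.022]
ft_force: [0.7, -0.0, -2.8]
finger_gap: 0.0237
```

Run:
```python
from h import *
e,r,s=tool();print(e,s['ft_force'],r.as_matrix()[:,2].round(3),to([.522,.216,.1125]))
```

```text
[0.52175913 0.21503279 0.19908065] [ 0.67299649 -0.04618508 -2.75666123] [ 0.045 -0.01  -0.999] [-3.5 -2.1 86.5]
```

step_arm:
  increments: "-1 -2 30 0; -2 -2 55 0; -3 -2 70 0; -3 -2 78 0; -3 -2 82 0; -3 -2 84 0; -3 -2 85 0; -3 -2 86 0; -3 -2 86 0; -3 -2 86 0"

```text
time: 26.75
ee_pos: [0.5228, 0.2161, 0.1137]
tool_rot: [0.006, 0.999, 0.038, 0.023]
ft_force: [-0.1, 0.3, -3.3]
finger_gap: 0.0239
```

step_arm:
  increments: "0 0 1 0; 0 0 2 0; 0 0 2.5 0; 0 0 2.5 0"

```text
time: 27.08
ee_pos: [0.5229, 0.216, 0.1111]
tool_rot: [0.006, 0.999, 0.038, 0.023]
ft_force: [-0.3, 0.8, -4.0]
finger_gap: 0.0237
```

step_arm:
  increments: "0 0 1 0; 0 0 2 0; 0 0 2 0; 0 0 2 0"

```text
time: 27.42
ee_pos: [0.5237, 0.2162, 0.1102]
tool_rot: [0.006, 0.999, 0.038, 0.024]
ft_force: [-1.9, -1.8, 5.9]
finger_gap: 0.0235
```

step_arm:
  increments: "0 0 0 0; 0 0 0 0; 0 0 0 0; 0 0 0 0; 0 0 -20 0; 0 0 -50 0; 0 0 -90 0; 0 0 -130 0; 0 0 -170 0; 0 0 -190 0"
  fingers: 0.4

```text
time: 28.25
ee_pos: [0.5153, 0.2193, 0.305]
tool_rot: [0.005, 0.999, 0.039, 0.026]
ft_force: [1.2, 0.6, -0.5]
finger_gap: 0.0616
```

Run:
```python
from h import *
c=cam('top');finials('top',c);board('top',c)
e,r,s=tool();print(e,s['ft_force'],to([.4835,-.228,.30]),yaw(4.1))
```

```text
top finial px [383. 230.] 78 top med [ 0.482  -0.2254  0.1031] circ [array([ 482.4, -226. ]), np.float64(11.3)] rgb [166. 166. 155.] local -0.061 0.047 zmax 0.1077
top board jar [176. 202.] 28 finial [nan nan nan] body circ ((548.9449462890625, 311.5531921386719), 19.702713012695312) rgb [58. 75. 93.] zmax 0.0878
top board jar [214. 211.] 578 finial [0.5254 0.2128 0.1201] body circ ((525.6268310546875, 212.3544464111328), 36.039669036865234) rgb [126.  40.  30.] zmax 0.1258
[0.51616507 0.21992237 0.3072587 ] [1.25683678 1.52993099 1.95447506] [-67.4 444.    8.1] 0.05
  return _methods._mean(a, axis=axis, dtype=dtype,
  ret = um.true_divide(
```

Red is placed. Blue is only hidden by the arm in this view. Now white.

step_arm:
  increments: "-67 444 8 0; -67 444 8 0; -67 444 8 0; -67 444 8 0; -67 444 8 0; -67 444 8 0; -67 444 8 0; -67 444 8 0; -67 444 8 0; -67 444 8 0"

```text
time: 29.13
ee_pos: [0.4853, -0.1997, 0.3]
tool_rot: [0.004, 0.999, 0.038, 0.028]
ft_force: [0.3, 0.6, -0.1]
finger_gap: 0.0614
```

Run:
```python
from h import *
print(to([.4835,-.228,.30]),to([.4835,-.228,.2]))
c=cam('top');board('top',c)
```

```text
[-4.  28.1  0.1] [-9.5 27.  99.9]
top board jar [169. 207.] 586 finial [0.5357 0.328  0.1203] body circ ((535.6066284179688, 329.4126281738281), 35.9210205078125) rgb [ 73.  95. 118.] zmax 0.1249
top board jar [214. 211.] 576 finial [0.5248 0.2113 0.1196] body circ ((526.5088500976562, 211.74212646484375), 36.35327911376953) rgb [89. 27. 20.] zmax 0.1252
```

step_arm:
  increments: "-4 28 0 0; -4 28 0 0; -6 27 40 0; -8 27 75 0; -9 27 100 0; -9 27 100 0; -9 27 100 0"

```text
time: 29.77
ee_pos: [0.4813, -0.2373, 0.1985]
tool_rot: [0.005, 0.999, 0.034, 0.026]
ft_force: [0.4, 0.3, 1.1]
finger_gap: 0.0612
```

Run:
```python
from h import *
e,r,s=tool();print(e,to([.4835,-.228,.0895]))
c=cam('wrist');finials('wrist',c)
```

```text
[ 0.48132324 -0.23730564  0.19853811] [ -2.8 -10.5 108.9]
wrist finial px [315. 185.] 782 top med [ 0.4827 -0.2268  0.103 ] circ [array([ 483. , -228.5]), np.float64(12.0)] rgb [223. 218. 210.] local -0.059 0.046 zmax 0.1059
```

step_arm:
  increments: "0 -10 0 0; 0 -10 30 0; -1 -10 65 0; -2 -10 90 0; -3 -10 105 0; -3 -10 109 0; -3 -10 109 0; -3 -10 109 0"

```text
time: 30.48
ee_pos: [0.486, -0.229, 0.0928]
tool_rot: [0.007, 0.999, 0.034, 0.028]
ft_force: [0.8, 0.3, -0.5]
finger_gap: 0.0615
```

step_arm:
  increments: "0 0 0 0; 0 0 0 0; 0 0 0 0; 0 0 0 0; 0 0 0 0; 0 0 0 0; 0 0 0 0"
  fingers: -1

```text
time: 31.07
ee_pos: [0.4856, -0.2291, 0.0929]
tool_rot: [0.007, 0.999, 0.034, 0.028]
ft_force: [-2.5, 0.3, 4.0]
finger_gap: 0.0238
```

step_arm:
  increments: "0 0 -15 0; 0 0 -40 0; 0 0 -75 0; 0 0 -115 0; 0 0 -155 0; 0 0 -195 0; 0 0 -225 0; 0 0 -225 0"

```text
time: 31.73
ee_pos: [0.4752, -0.2271, 0.3238]
tool_rot: [0.009, 0.999, 0.034, 0.032]
ft_force: [1.1, -0.8, -2.0]
finger_gap: 0.0236
```

Run:
```python
from h import *
e,r,s=tool();print(e,s['ft_force'],s['finger_gap'],to([.4055,.2275,.31]),yaw(4.1),r.as_matrix()[:,2].round(3))
```

```text
[ 0.47515858 -0.22707396  0.32375174] [ 1.06452715 -0.79031731 -2.0124046 ] 0.023635849434434093 [ -39.1 -458.4    2.1] -0.03 [ 0.064 -0.016 -0.998]
```

step_arm:
  increments: "-3 -35 0 0; -6 -75 0 0; -10 -115 0 0; -13 -155 0 0; -17 -195 0 0; -20 -235 0 0; -24 -275 0 0; -27 -315 0 0; -30 -350 0 0; -32 -375 0 0"

```text
time: 32.57
ee_pos: [0.4163, 0.148, 0.3132]
tool_rot: [0.009, 0.999, 0.035, 0.032]
ft_force: [-0.4, -0.8, -3.0]
finger_gap: 0.0237
```

Run:
```python
from h import *
e,r,s=tool();print(e,s['ft_force'],s['finger_gap'],to([.4055,.2275,.2]),yaw(4.1))
```

```text
[0.41633138 0.14801064 0.31320517] [-0.38265346 -0.81516139 -3.04408381] 0.023656622603887675 [-12.2 -82.2 111.1] -0.0
```

step_arm:
  increments: "-4 -30 0 0; -8 -60 20 0; -11 -82 50 0; -12 -82 85 0; -12 -82 105 0; -12 -82 111 0; -12 -82 111 0; -12 -82 111 0; -12 -82 111 0"

```text
time: 33.32
ee_pos: [0.4064, 0.2277, 0.2013]
tool_rot: [0.008, 0.999, 0.035, 0.032]
ft_force: [0.1, 0.8, -1.9]
finger_gap: 0.0236
```

Run:
```python
from h import *
e,r,s=tool();print(e,s['ft_force'],r.as_matrix()[:,2].round(3),to([.4055,.2275,.1145]),s['q'])
```

```text
[0.40637286 0.22766241 0.20131294] [ 0.12545674  0.83089883 -1.90783877] [ 0.065 -0.014 -0.998] [-6.4 -1.5 86.6] [ 0.13133064  0.26275178 -0.90058733  2.0043912   0.31961238  0.9569187
 -0.86108787]
```

step_arm:
  increments: "-2 -1 30 0; -4 -1 55 0; -5 -1 70 0; -6 -1 78 0; -6 -1 82 0; -6 -1 84 0; -6 -1 85 0; -6 -1 86 0; -6 -1 86 0; -6 -1 86 0"

```text
time: 34.15
ee_pos: [0.4063, 0.2272, 0.1157]
tool_rot: [0.008, 0.999, 0.035, 0.033]
ft_force: [0.5, -0.8, -3.5]
finger_gap: 0.0234
```

step_arm:
  increments: "0 0 1 0; 0 0 2 0; 0 0 2.5 0; 0 0 2.5 0"

```text
time: 34.48
ee_pos: [0.4064, 0.2271, 0.1131]
tool_rot: [0.008, 0.999, 0.035, 0.033]
ft_force: [-1.2, -0.1, -3.3]
finger_gap: 0.0234
```

step_arm:
  increments: "0 0 1 0; 0 0 2 0; 0 0 2 0; 0 0 2 0"

```text
time: 34.82
ee_pos: [0.4076, 0.2275, 0.1122]
tool_rot: [0.008, 0.999, 0.035, 0.034]
ft_force: [-1.5, -1.5, 11.2]
finger_gap: 0.0237
```

step_arm:
  increments: "0 0 0 0; 0 0 0 0; 0 0 0 0; 0 0 0 0; 0 0 -20 0; 0 0 -50 0; 0 0 -90 0; 0 0 -130 0; 0 0 -170 0; 0 0 -190 0"
  fingers: 0.4

```text
time: 35.65
ee_pos: [0.3948, 0.2316, 0.306]
tool_rot: [0.007, 0.999, 0.036, 0.036]
ft_force: [1.7, 0.1, 0.0]
finger_gap: 0.0613
```

Run:
```python
from h import *
e,r,s=tool();print(e,s['ft_force'],to([.497,-0.02,.30]),to([.5,.042,.26]),yaw(-86),yaw(94),np.round(s['q'],2))
```

```text
[0.39483778 0.23159852 0.30599429] [1.65988727 0.09483145 0.01044262] [ 83.2 258.   16.3] [ 87.8 195.7  55.7] -14.98 -14.98 [ 0.23  0.11 -0.96  1.87  0.16  1.16 -0.72]
```

step_arm:
  increments: "85 196 15 -15; 85 196 15 -15; 85 196 15 -15; 85 196 15 -15; 85 196 15 -15; 85 196 15 -15; 85 196 15 -15; 85 196 15 -15; 85 196 15 -15; 85 196 15 -15"

```text
time: 36.48
ee_pos: [0.4942, 0.0419, 0.3001]
tool_rot: [0.026, 0.814, 0.58, 0.025]
ft_force: [0.0, -0.1, 0.4]
finger_gap: 0.0616
```

Run:
```python
from h import *
c=cam('top');board('top',c);save(c,'t4.png')
e,r,s=tool();print(e,to([.5,.042,.25]),yaw(-86),np.round(s['q'],2))
```

```text
top board jar [169. 207.] 583 finial [0.5353 0.3279 0.1197] body circ ((535.8739013671875, 328.04388427734375), 36.299564361572266) rgb [50. 65. 81.] zmax 0.1244
top board jar [199. 260.] 207 finial [0.4087 0.2302 0.12  ] body circ ((405.819580078125, 236.912841796875), 33.05177307128906) rgb [184. 186. 166.] zmax 0.1242
[0.49412057 0.04191932 0.3000629 ] [ 1.4  2.  50.3] -3.74 [ 0.63  0.2  -0.94  1.82  0.21  1.15  0.87]
```

View pics/t4.png

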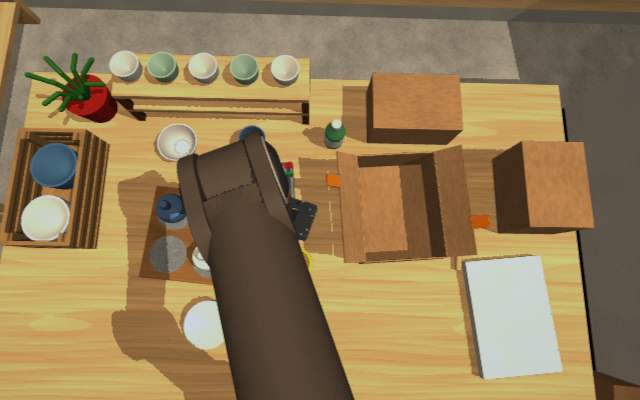

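The carton is empty. Blue and white are seen standing; red is behind the arm. Now the lever.

step_arm:
  increments: "1 2 50 -3.74; 1 2 50 -3.74; 1 2 50 -3.74; 1 2 50 -3.74; 1 2 50 -3.74; 1 2 50 -3.74; 1 2 50 -3.74"

```text
time: 37.12
ee_pos: [0.4999, 0.0417, 0.2504]
tool_rot: [0.03, 0.683, 0.73, 0.02]
ft_force: [-0.6, 0.4, -0.2]
finger_gap: 0.0614
```

Run:
```python
from h import *
c=cam('wrist');w=cloud(c);hsv=cv2.cvtColor(c['frame'],cv2.COLOR_RGB2HSV);H,Sa,V=[hsv[...,i].astype(int) for i in range(3)]
m=((H<5)|(H>174))&(Sa>170)&(V>70)&(w[...,2]>.127)&(w[...,2]<.2)&(w[...,0]>.42)&(w[...,0]<.7)&(w[...,1]>-.02)&(w[...,1]<.1)
q=w[m];print(m.sum(),q.mean(0),np.percentile(q,[2,98],0),cv2.minAreaRect((q[:,:2]*1000).astype(np.float32)))
e,r,s=tool();print(e,to([.5,.042,.142]),to([.5,.042,.25]),yaw(-86),r.as_matrix()[:,2].round(3))
```

```text
1550 [0.49501271 0.04156261 0.1590882 ] [[0.48398274 0.02516707 0.14936168]
 [0.50882308 0.05777619 0.16292119]] ((497.3290100097656, 41.880210876464844), (26.99952507019043, 34.355709075927734), 4.378932476043701)
[0.49996073 0.04164314 0.25050948] [  2.3  -7.6 108.2] [0.4 0.  0.5] -0.03 [ 0.072 -0.013 -0.997]
```

step_arm:
  increments: "1 -3 40 0; 1.5 -6 75 0; 2 -8 98 0; 2 -9 108 0; 2 -9 108 0; 2 -9 108 0"

```text
time: 37.67
ee_pos: [0.499, 0.0421, 0.1428]
tool_rot: [0.031, 0.683, 0.73, 0.02]
ft_force: [0.2, -0.2, 0.1]
finger_gap: 0.0616
```

step_arm:
  increments: "0 0 0 0; 0 0 0 0; 0 0 0 0; 0 0 0 0; 0 0 0 0; 0 0 0 0"
  fingers: -1
  newtons: 15

```text
time: 38.17
ee_pos: [0.4995, 0.0423, 0.1436]
tool_rot: [0.031, 0.683, 0.73, 0.021]
ft_force: [-1.5, 0.3, 6.0]
finger_gap: 0.0363
```

Run:
```python
from h import *
e,r,s=tool();print(e,s['finger_gap'],s['ft_force'],r.as_matrix()[:,2].round(3))
g0=np.array([.0-.125*np.sin(.8),.125*np.cos(.8)])
a=np.radians(4.2);c=np.array([np.cos(a),np.sin(a),0])
for q in (.1,.2,.3,.4,.5,.6,.7,.8,.9,1.0,1.1,1.15,1.2):
    p=e+c*(.125*np.sin(q-.8)-g0[0])+[0,0,.125*np.cos(q-.8)-g0[1]]
    print(q,to(p),p.round(4))
```

```text
[0.49947383 0.04233502 0.1435961 ] 0.03632010650755072 [-1.51130795  0.3151659   6.04071065] [ 0.073 -0.012 -0.997]
0.1 [-0.1  9.7 -7.8] [0.5086 0.043  0.1521]
0.2 [ -0.1  20.2 -14.7] [0.5185 0.0437 0.1597]
0.3 [ -0.2  31.3 -20.4] [0.5291 0.0445 0.1662]
0.4 [ -0.2  42.9 -25. ] [0.5404 0.0453 0.1716]
0.5 [ -0.2  54.9 -28.4] [0.5521 0.0462 0.1759]
0.6 [ -0.1  67.2 -30.6] [0.5641 0.0471 0.179 ]
0.7 [ -0.1  79.7 -31.6] [0.5765 0.048  0.1809]
0.8 [ -0.   92.2 -31.3] [0.5889 0.0489 0.1815]
0.9 [ 1.000e-01  1.046e+02 -2.980e+01] [0.6013 0.0498 0.1809]
1.0 [  0.2 116.8 -27.1] [0.6137 0.0507 0.179 ]
1.1 [  0.4 128.6 -23.1] [0.6257 0.0516 0.1759]
1.15 [  0.4 134.4 -20.7] [0.6316 0.052  0.1739]
1.2 [  0.5 140.  -18. ] [0.6374 0.0525 0.1716]
```

step_arm:
  increments: "0 10 -8 0; 0 20 -15 0; 0 31 -20 0; 0 43 -25 0; 0 55 -28 0; 0 67 -31 0; 0 80 -32 0; 0 92 -31 0; 0 105 -30 0; 0 117 -27 0"

```text
time: 39.0
ee_pos: [0.6143, 0.0512, 0.1795]
tool_rot: [0.031, 0.683, 0.73, 0.021]
ft_force: [-1.9, 2.1, 3.8]
finger_gap: 0.036
```

Run:
```python
from h import *
e,r,s=tool();print(e,s['finger_gap'],s['ft_force'],to([.6316,.052,.1739]))
```

```text
[0.61425642 0.05122676 0.17947644] 0.03604018095976098 [-1.90379186  2.12719651  3.7558431 ] [-0.3 16.9  6.8]
```

step_arm:
  increments: "0 6 2 0; 0 12 4 0; 0 17 7 0; 0 17 7 0; 0 17 7 0"

```text
time: 39.42
ee_pos: [0.633, 0.0527, 0.1744]
tool_rot: [0.031, 0.682, 0.73, 0.022]
ft_force: [2.4, 0.7, 4.1]
finger_gap: 0.0358
```

step_arm:
  increments: "0 0 0 0; 0 0 0 0; 0 0 0 0; 0 0 0 0; 0 -1 -30 0; 0 -2 -65 0; 0 -4 -100 0; 0 -5 -140 0; 0 -5 -150 0; 0 -5 -150 0"
  fingers: 0.4

```text
time: 40.25
ee_pos: [0.6176, 0.0547, 0.3274]
tool_rot: [0.033, 0.682, 0.73, 0.024]
ft_force: [-0.9, -1.1, 0.1]
finger_gap: 0.0616
```

Run:
```python
from h import *
def red(n):
    c=cam(n);w=cloud(c);hsv=cv2.cvtColor(c['frame'],cv2.COLOR_RGB2HSV);H,Sa,V=[hsv[...,i].astype(int) for i in range(3)]
    m=((H<5)|(H>174))&(Sa>170)&(V>70)&(w[...,2]>.145)&(w[...,2]<.215)&(w[...,0]>.42)&(w[...,0]<.7)&(w[...,1]>-.02)&(w[...,1]<.1)
    q=w[m];print(n,m.sum(),q.mean(0),np.percentile(q,[2,98],0));return c
e,r,s=tool();print(e,s['ft_force'])
red('wrist');c=red('scene');save(c,'s5.png',(250,90,410,220),4)
```

```text
[0.61755193 0.05472948 0.32737885] [-0.90915645 -1.12891615  0.08990717]
wrist 1146 [0.61946123 0.05134746 0.19207666] [[0.6080438  0.03471017 0.18331563]
 [0.63359236 0.06770888 0.19601229]]
scene 108 [0.62670074 0.04703788 0.18640535] [[0.61252108 0.03248844 0.16895405]
 [0.63798549 0.0708548  0.19642684]]
```

View pics/s5.png

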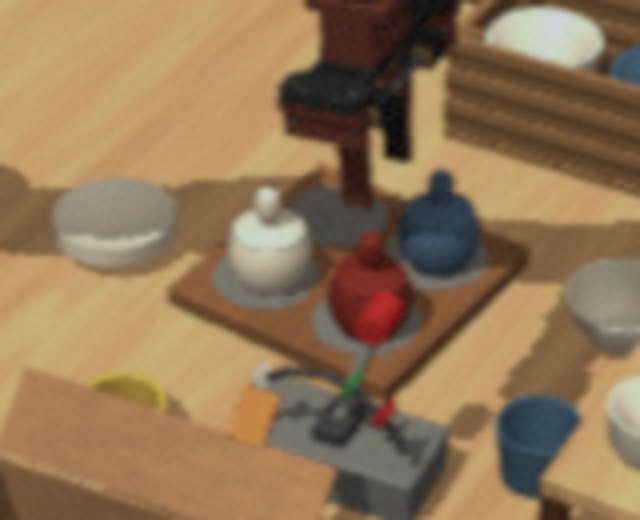

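All three jars stand on their discs. The lever reads q ≈ 1.08 by both cameras (green is 1.15), so it needs about 8 mm more at the grip. I regrasp and correct it.

Run:
```python
from h import *
e,r,s=tool();print(e,to([.6235,.0515,.30]),to([.6235,.0515,.176]),yaw(-86))
```

```text
[0.61638675 0.0535484  0.32298139] [-2.1  5.2 23.5] [-1.000e-01 -4.000e+00  1.471e+02] -0.03
```

step_arm:
  increments: "-2 5 24 0; -2 3 60 0; -1 0 100 0; 0 -3 135 0; 0 -4 147 0; 0 -4 147 0; 0 -4 147 0"

```text
time: 40.93
ee_pos: [0.6233, 0.0518, 0.1758]
tool_rot: [0.031, 0.682, 0.73, 0.021]
ft_force: [0.7, 0.1, -0.1]
finger_gap: 0.0617
```

step_arm:
  increments: "0 0 0 0; 0 0 0 0; 0 0 0 0; 0 0 0 0; 0 0 0 0; 0 0 0 0; 0 0 0 0"
  fingers: -1

```text
time: 41.52
ee_pos: [0.6241, 0.0521, 0.177]
tool_rot: [0.031, 0.682, 0.73, 0.022]
ft_force: [-0.2, -0.1, 6.2]
finger_gap: 0.036
```

Run:
```python
from h import *
e,r,s=tool();print(e,s['finger_gap'],s['ft_force'],to(e+[.0083,.0006,-.0027]))
```

```text
[0.62408545 0.05209879 0.17699798] 0.035963994840806646 [-0.1885537 -0.0784349  6.1706278] [0.1 8.1 3.3]
```

step_arm:
  increments: "0 4 1.5 0; 0 8.5 3 0; 0 8.5 3.5 0; 0 8.5 3.5 0; 0 8.5 3.5 0; 0 8.5 3.5 0"

```text
time: 42.02
ee_pos: [0.6332, 0.0528, 0.1742]
tool_rot: [0.032, 0.682, 0.73, 0.022]
ft_force: [1.0, 0.6, 1.7]
finger_gap: 0.0359
```

step_arm:
  increments: "0 0 0 0; 0 0 0 0; 0 0 0 0; 0 0 0 0; 0 0 0 0; 0 0 0 0; 0 0 0 0; 0 0 0 0"
  fingers: 0.4

```text
time: 42.68
ee_pos: [0.6332, 0.0528, 0.1742]
tool_rot: [0.032, 0.682, 0.73, 0.022]
ft_force: [-0.6, -0.2, -0.4]
finger_gap: 0.0616
```

step_arm:
  increments: "0 2 -30 0; 0 5 -65 0; 0 7 -100 0; 0 10 -140 0; 0 11 -150 0; 0 11 -150 0"

```text
time: 43.18
ee_pos: [0.6339, 0.0561, 0.3286]
tool_rot: [0.034, 0.682, 0.73, 0.025]
ft_force: [0.2, -0.2, -0.4]
finger_gap: 0.0615
```

Run:
```python
from h import *
def red(n):
    c=cam(n);w=cloud(c);hsv=cv2.cvtColor(c['frame'],cv2.COLOR_RGB2HSV);H,Sa,V=[hsv[...,i].astype(int) for i in range(3)]
    m=((H<5)|(H>174))&(Sa>170)&(V>70)&(w[...,2]>.145)&(w[...,2]<.215)&(w[...,0]>.42)&(w[...,0]<.7)&(w[...,1]>-.02)&(w[...,1]<.1)
    q=w[m];print(n,m.sum(),q.mean(0),np.percentile(q,[2,98],0));return c
red('wrist');red('scene')
e,r,s=tool();print(e,s['ft_force'],to([.45,-.13,.33]))
```

```text
wrist 1112 [0.62821687 0.05195998 0.189231  ] [[0.61669166 0.03539047 0.17915413]
 [0.64199371 0.06807385 0.19318217]]
scene 97 [0.63504821 0.04709802 0.18470381] [[0.62107268 0.03341398 0.16931564]
 [0.6470065  0.07053129 0.19468393]]
[0.63247201 0.05488972 0.32408877] [ 0.24560328 -0.71238306 -1.06346079] [-172.4 -193.6  -17.9]
```

Lever reads 1.15 now (centre height 0.1774, grip x +8.6 mm). Retreat and do a final check.

step_arm:
  increments: "-172 -194 -20 0; -172 -194 -20 0; -172 -194 -20 0; -172 -194 -20 0; -172 -194 -20 0; -172 -194 -20 0; -172 -194 -20 0; -172 -194 -20 0; -172 -194 -20 0; -172 -194 -20 0"

```text
time: 44.12
ee_pos: [0.4496, -0.1288, 0.3314]
tool_rot: [0.031, 0.682, 0.73, 0.022]
ft_force: [-0.2, -0.0, -0.1]
finger_gap: 0.0614
```

step_arm:
  increments: "-150 -30 -20 0; -150 -30 -20 0; -150 -30 -20 0; -150 -30 -20 0; -150 -30 -20 0; -150 -30 -20 0; -150 -30 -20 0; -150 -30 -20 0"

```text
time: 44.78
ee_pos: [0.4295, -0.2779, 0.3509]
tool_rot: [0.031, 0.681, 0.732, 0.023]
ft_force: [-0.7, 0.5, 0.8]
finger_gap: 0.0612
```

Run:
```python
from h import *
c=cam('top');board('top',c);save(c,'t6.png')
s=cam('scene');board('scene',s)
w=cloud(c);a=np.radians(4.1);X,Y,Z=w[...,0],w[...,1],w[...,2];dx,dy=X-.545,Y+.2674
ly=-dx*np.sin(a)+dy*np.cos(a);lx=dx*np.cos(a)+dy*np.sin(a)
for sg in(1,-1):
    m=(abs(lx)<.12)&(sg*ly>.115)&(sg*ly<.155)&(Z>.1)&(Z<.2)
    print('flap',sg,m.sum(),np.pi-np.arctan(np.polyfit(sg*ly[m],Z[m],1)[0]))
hsv=cv2.cvtColor(c['frame'],cv2.COLOR_RGB2HSV);m=((hsv[...,0]<5)|(hsv[...,0]>174))&(hsv[...,1]>170)&(Z>.15)&(Z<.215)&(X>.55)&(X<.68)&(abs(Y-.05)<.03)
print('grip',w[m].mean(0),w[m].max(0));print(tool()[0])
```

```text
top board jar [169. 207.] 592 finial [0.5353 0.3277 0.1199] body circ ((536.0975952148438, 329.24114990234375), 36.17176818847656) rgb [ 71.  92. 115.] zmax 0.1253
top board jar [214. 211.] 581 finial [0.5251 0.2113 0.1196] body circ ((526.7019653320312, 211.4584503173828), 36.57109069824219) rgb [122.  39.  29.] zmax 0.1255
top board jar [206. 256.] 627 finial [0.4115 0.2248 0.1201] body circ ((411.54595947265625, 226.25514221191406), 36.680809020996094) rgb [164. 161. 141.] zmax 0.1246
scene board jar [360. 142.] 217 finial [0.5409 0.3289 0.1173] body circ ((543.2574462890625, 328.9610595703125), 38.99554443359375) rgb [ 78.  91. 105.] zmax 0.1269
scene board jar [317. 147.] 222 finial [0.4155 0.2231 0.1179] body circ ((417.1532287597656, 223.88751220703125), 36.59275436401367) rgb [160. 155. 136.] zmax 0.1242
scene board jar [342. 158.] 241 finial [0.5323 0.2077 0.119 ] body circ ((530.017578125, 209.2123565673828), 36.3205680847168) rgb [107.  43.  36.] zmax 0.1259
flap 1 1401 2.4586665771149336
flap -1 1475 2.4211667962649495
grip [0.62680234 0.05219865 0.18826042] [0.64071477 0.0687786  0.19481618]
[ 0.42906707 -0.27843845  0.35121008]
```

View pics/t6.png

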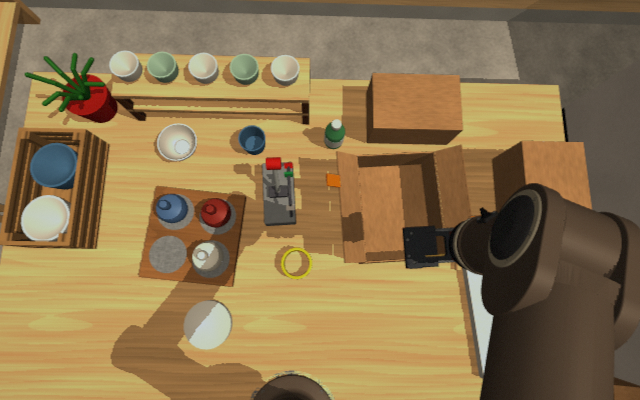

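Final picture: three jars upright on separate discs at px (170,207), (215,211) and (206,256). The carton is empty with both flaps out, and the tape, bowl, cup and polish are at their original pixels. Handing in.

```bash
python3 -c "
from bench import bot
print(bot.close_job())"
```

```text
the job is handed in; nothing more can be done
None
```

The job is done and handed in at about 45 s on the robot clock, with the arm clear of everything.

- **Order:** I pulled the lever to its white stop first (q ≈ 0), then folded both flaps out. Next I moved the three jars present (blue, dark red, white; no pale green) to separate discs, and finally set the lever to the green mark.
- **Knocked jar:** the dark red jar was shifted about 2 cm during the run. I measured it again before grasping it.
- **Lever:** my first setting read about 1.08 instead of 1.15, so I regrasped the grip and corrected it. The wrist camera then put the grip centre at z = 0.177 m, which matches q ≈ 1.15. In the scene camera the grip had moved 8 mm in x, as intended, but its height there fell less than in the wrist view.
- **Jars:** in the top view all three stand upright, with finial tops at 0.12 m and 4 to 6 mm off their disc centres. The scene camera read them about 5 to 8 mm further off, mostly because it sees only one side of each jar.
- **Flaps and other things:** the flaps read about 2.46 and 2.42 rad at the end. The tape roll, bowl, cup and polish appeared unmoved in the last picture; the arm hid the brush, so I could not check it there.

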